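# Transfer a row of boards to the test rack in channel order

### The arm

A 7-joint arm with a two-finger parallel gripper is mounted at the origin on the work surface. World frame = base frame: x ahead of the robot, y to its left, z up, the work surface at z = 0. Lengths are in m, angles in degrees, forces in N, time in s.
With the tool pointing down it reaches from about 0.425 to 0.875 m from the base axis. Payload 4.7 kg.
Tool frame: the origin (TCP) lies midway between the tips of the shut fingers; the grasp point (between the pads) lies 19 mm behind it; z points along the fingers, y is the line along which they close (so a half turn about z gives the same grasp; the last joint's range is limited). The gripper opens to 87 mm and grips with 3 to 60 N. Pads are 19 mm wide; open, the fingers measure 117 mm over their backs; the gripper's body (75 mm by 190 mm) begins 51 mm behind the grasp point.
Start: joints at [64.75, 18.392, -4.016, 83.108, 1.295, 78.541, -3.26], TCP at [0.286, -0.584, 0.223] pointing down, gripper open.
Joint ranges: [-163.93, 163.93], [-17.29, 119.83], [-79.2, 71.16], [3.27, 140.29], [-89.18, 269.18], [5.43, 117.66], [-154.24, 154.24]. Speed limits (degrees/s): [147.25, 147.25, 180, 180, 180, 180, 180].

### API

Orientations are given as [roll, pitch, yaw] about the fixed x, y, z axes, in that order (R = Rz(yaw) Ry(pitch) Rx(roll)).
In Python, from cell import env, viewer, boxes_of, masks_of gives the robot as it stands. The module is installed in compiled form; this text tells all that it offers.
- The arm moves only by the tool apply_moves, never from a script. Its argument "moves" is a list of rows, each a list of 7 numbers: the shift along the tool's x, y, z scaled (see below), then the turn, a rotation vector about the tool's x, y, z scaled (see below), then the opening, from 0 (shut) to 1 (fully open). A call has 1 to 20 rows; each row is the pose to reach, as a shift and turn from the pose commanded when the call began, along the tool's axes at that moment; what a row does not reach only later rows make up. The controller multiplies each number of a shift by 0.2 m and each number of a turn by 1.5 rad. A row lasts 1/10 s, in which the tool goes at most 50 mm and 8.59 degrees, less where a joint would pass 70% of its speed; a pose out of reach is approached as far as the arm can. A call with a number of a shift or a turn outside -1 to 1 is refused whole. A call with a gripper value outside its range is refused whole. The fingers move at their own pace and stop on an object; "grip_force" is the grip in N (left out, the last holds). Time passes only in rows, so rows that repeat a pose let the fingers close. It gives the time, the measured TCP pose, the force, the opening and the grip force at its end, in the units of the state.
- env.get_obs(): the state, without advancing time (a new reading comes with each control period).
- viewer.read_camera(name): name is "side" or "top"; returns the picture (384x512x3 uint8, red, green, blue); there is no depth.
- viewer.get_calibration(name): a dict with "fov_y" (degrees; the focal length in pixels is half the picture's height over the tangent of half this angle, whatever the lens; pixels are square), "cx", "cy" (the principal point, pixels), "position" and "orientation" of the camera in the world. Camera axes: x right, y up, looking along -z (the intrinsics and any distortion apply to the point x, -y, -z); pixel columns grow to the right and rows downward; lengths in m; the calibration is good to about 2 mm. A picture is of the moment at which its call begins. get_calibration takes no time and is no camera call.
- env.sign_off(): hands the job in; it is judged then, once.
Trained networks look in the newest picture that a camera, given by its name, has taken for a name from the list of things; names that differ only in an ending like _2 or _b are one class to them, and where a whole thing is asked for, a point or a joint stands for the part that bears it (a point fixed in the world has none). Each returns a list of dicts, best first, with "conf" (0 to 1); they miss things now and then, are a little off and sometimes report something else, mostly with a low value. They report only what shows in the picture. A call takes as long as a camera call. They do not tell look-alikes from the thing itself.
- boxes_of(camera, target): "location" ([column, row] in pixels, amid what is visible of it).
- masks_of(camera, target): "pixels" (384x512 bool, what is visible of it) and "location" ([column, row] in pixels, amid what is visible of it).
The state is a dict: "time_s": time; "qpos": joint angles; "joint_velocities": joint speeds; "effort": joint torques, N m; "tool_pos": TCP position; "tool_rot": TCP orientation; "force": force on the tool from outside, world axes, zero at the start; "wrist_torque": the same for the moment, N m; "grip_width": finger opening in m; "grasp_force": force on a finger pad.
Only numpy, scipy, OpenCV 4.12 (cv2) and the standard library are available. Lean on these libraries where they do the work, as an engineer would, in place of code of your own. Each camera call takes 0.05 s, during which the arm holds its last target. There are 200 camera calls.

### The job

Move the four finished circuit boards from the black cooling rack into the four bays of the test rack, keeping their order: the leftmost board (as the robot sees the row) goes into the bay next to the yellow controller, the next board into the next bay, and so on outward. Lower each one upright, fully down into its slot and roughly centred along it, with its terminal block still facing to the robot's left, and do not drop or knock over any board.

Things in the scene. Friction and masses are not known exactly. Their poses are not given: they have to be found in the camera images.
- board_a_center (a point): Centre of a loose upright green circuit board 110 (x) by 90 (z, up) by 2 mm. On its +y side (robot's left) the upper edge bears the green terminal block, 60 (x) by 12 (y) by 14 mm high, flush with the top: pinch there across y, 14 mm thick with the board. Point: mid-length, 45 mm above the lower edge, mid of those 14 mm (board plane 6 mm to -y).
- board_b_center (a point): Centre of a loose upright green circuit board 110 (x) by 90 (z, up) by 2 mm. On its +y side (robot's left) the upper edge bears the blue terminal block, 60 (x) by 12 (y) by 14 mm high, flush with the top: pinch there across y, 14 mm thick with the board. Point: mid-length, 45 mm above the lower edge, mid of those 14 mm (board plane 6 mm to -y). Its lower 40 mm are bare.
- board_c_center (a point): Centre of a loose upright green circuit board 110 (x) by 90 (z, up) by 2 mm. On its +y side (robot's left) the upper edge bears the orange terminal block, 60 (x) by 12 (y) by 14 mm high, flush with the top: pinch there across y, 14 mm thick with the board. Point: mid-length, 45 mm above the lower edge, mid of those 14 mm (board plane 6 mm to -y). Weighs 65 to 120 g.
- board_d_center (a point): Centre of a loose upright green circuit board 110 (x) by 90 (z, up) by 2 mm. On its +y side (robot's left) the upper edge bears the white terminal block, 60 (x) by 12 (y) by 14 mm high, flush with the top: pinch there across y, 14 mm thick with the board. Point: mid-length, 45 mm above the lower edge, mid of those 14 mm (board plane 6 mm to -y). Relays (10 mm) lie beyond x = -13 mm.
- holder_a: Fixed grey holder on the black cooling tray, where the board with the green block starts: 84 (x) by 30 (y) by 44 mm high, the board stands in its groove along x: mouth 18 mm, then a slot 3.2 mm wide and 24 mm deep. Origin: centre of the underside; slot floor 8 mm above. Four in a row along y, 72 mm apart.
- holder_b: Fixed grey holder on the black cooling tray, where the board with the blue block starts: 84 (x) by 30 (y) by 44 mm high, the board stands in its groove along x: mouth 18 mm, then a slot 3.2 mm wide and 24 mm deep. Origin: centre of the underside; slot floor 8 mm above. Four in a row along y, 72 mm apart.
- holder_c: Fixed grey holder on the black cooling tray, where the board with the orange block starts: 84 (x) by 30 (y) by 44 mm high, the board stands in its groove along x: mouth 18 mm, then a slot 3.2 mm wide and 24 mm deep. Origin: centre of the underside; slot floor 8 mm above. Four in a row along y, 72 mm apart.
- holder_d: Fixed grey holder on the black cooling tray, where the board with the white block starts: 84 (x) by 30 (y) by 44 mm high, the board stands in its groove along x: mouth 18 mm, then a slot 3.2 mm wide and 24 mm deep. Origin: centre of the underside; slot floor 8 mm above. Four in a row along y, 72 mm apart.
- rack: Fixed test rack: aluminium bed 130 (x) by 350 (y) by 12 mm; origin: centre of its underside. Four bays, black with pale lips, at y = -108, -36, 36, 108 mm: grooves 100 mm long along x, mouth 18 mm wide at z = 54 mm, slot 3.2 mm wide from z = 42 mm to its floor at z = 18 mm, on which a board rests. Boards drop in freely and may lean 3 degrees. Grey end module: fan.
- controller: Fixed yellow test controller with display and buttons, on the bed's +y or -y end: 112 (x) by 44 (y) by 42 mm high; origin: centre of its underside, 152 mm from the rack's origin. The bay next to it is the first.
Not all that is in view belongs to the job. Leave any pink look-alike of the part that bears board_c_center alone.

How it is judged (in metres and radians):
At the end, for the whole second after the job is handed in: One board in each bay, in order: the leftmost of the cooling rack next to the controller, the rest outward; each fully down (4 mm), tilted under 7 degrees, within 13 mm of the middle along the slot, block to the rack's +y side, released and at rest (x of board_a_center in the frame of rack between -0.013 and 0.013 m and z of board_a_center in the frame of rack between 0.059 and 0.067 m and angle between each of board_a_center, board_b_center, board_c_center, board_d_center's own z axis and vertical below 0.12 rad and linear speed of each of board_a, board_b, board_c, board_d below 0.02 m/s and (y of board_a_center in the frame of rack between 0.1092 and 0.1188 m or y of board_a_center in the frame of rack between 0.0372 and 0.0468 m or y of board_a_center in the frame of rack between -0.0348 and -0.0252 m or y of board_a_center in the frame of rack between -0.1068 and -0.0972 m) and x of board_b_center in the frame of rack between -0.013 and 0.013 m and z of board_b_center in the frame of rack between 0.059 and 0.067 m and (y of board_b_center in the frame of rack between 0.1092 and 0.1188 m or y of board_b_center in the frame of rack between 0.0372 and 0.0468 m or y of board_b_center in the frame of rack between -0.0348 and -0.0252 m or y of board_b_center in the frame of rack between -0.1068 and -0.0972 m) and x of board_c_center in the frame of rack between -0.013 and 0.013 m and z of board_c_center in the frame of rack between 0.059 and 0.067 m and (y of board_c_center in the frame of rack between 0.1092 and 0.1188 m or y of board_c_center in the frame of rack between 0.0372 and 0.0468 m or y of board_c_center in the frame of rack between -0.0348 and -0.0252 m or y of board_c_center in the frame of rack between -0.1068 and -0.0972 m) and x of board_d_center in the frame of rack between -0.013 and 0.013 m and z of board_d_center in the frame of rack between 0.059 and 0.067 m and (y of board_d_center in the frame of rack between 0.1092 and 0.1188 m or y of board_d_center in the frame of rack between 0.0372 and 0.0468 m or y of board_d_center in the frame of rack between -0.0348 and -0.0252 m or y of board_d_center in the frame of rack between -0.1068 and -0.0972 m) and ((y of controller in the frame of rack above 0 m and ((y of holder_a in the frame of holder_b above 0 m and y of board_a_center in the frame of board_b_center above 0 m) or (y of holder_a in the frame of holder_b below 0 m and y of board_a_center in the frame of board_b_center below 0 m)) and ((y of holder_a in the frame of holder_c above 0 m and y of board_a_center in the frame of board_c_center above 0 m) or (y of holder_a in the frame of holder_c below 0 m and y of board_a_center in the frame of board_c_center below 0 m)) and ((y of holder_a in the frame of holder_d above 0 m and y of board_a_center in the frame of board_d_center above 0 m) or (y of holder_a in the frame of holder_d below 0 m and y of board_a_center in the frame of board_d_center below 0 m)) and ((y of holder_b in the frame of holder_c above 0 m and y of board_b_center in the frame of board_c_center above 0 m) or (y of holder_b in the frame of holder_c below 0 m and y of board_b_center in the frame of board_c_center below 0 m)) and ((y of holder_b in the frame of holder_d above 0 m and y of board_b_center in the frame of board_d_center above 0 m) or (y of holder_b in the frame of holder_d below 0 m and y of board_b_center in the frame of board_d_center below 0 m)) and ((y of holder_c in the frame of holder_d above 0 m and y of board_c_center in the frame of board_d_center above 0 m) or (y of holder_c in the frame of holder_d below 0 m and y of board_c_center in the frame of board_d_center below 0 m))) or (y of controller in the frame of rack below 0 m and ((y of holder_a in the frame of holder_b above 0 m and y of board_a_center in the frame of board_b_center below 0 m) or (y of holder_a in the frame of holder_b below 0 m and y of board_a_center in the frame of board_b_center above 0 m)) and ((y of holder_a in the frame of holder_c above 0 m and y of board_a_center in the frame of board_c_center below 0 m) or (y of holder_a in the frame of holder_c below 0 m and y of board_a_center in the frame of board_c_center above 0 m)) and ((y of holder_a in the frame of holder_d above 0 m and y of board_a_center in the frame of board_d_center below 0 m) or (y of holder_a in the frame of holder_d below 0 m and y of board_a_center in the frame of board_d_center above 0 m)) and ((y of holder_b in the frame of holder_c above 0 m and y of board_b_center in the frame of board_c_center below 0 m) or (y of holder_b in the frame of holder_c below 0 m and y of board_b_center in the frame of board_c_center above 0 m)) and ((y of holder_b in the frame of holder_d above 0 m and y of board_b_center in the frame of board_d_center below 0 m) or (y of holder_b in the frame of holder_d below 0 m and y of board_b_center in the frame of board_d_center above 0 m)) and ((y of holder_c in the frame of holder_d above 0 m and y of board_c_center in the frame of board_d_center below 0 m) or (y of holder_c in the frame of holder_d below 0 m and y of board_c_center in the frame of board_d_center above 0 m))))); the robot touches nothing.
It fails at once if the board with the green terminal block is dropped (falls free by more than about 30 mm) or knocked over ((linear speed of board_a above 0.8 m/s and contact force between the fingers and board_a below 0.05 N) or angle between board_a_center's own z axis and vertical above 1 rad).
It fails at once if the board with the blue terminal block is dropped (falls free by more than about 30 mm) or knocked over ((linear speed of board_b above 0.8 m/s and contact force between the fingers and board_b below 0.05 N) or angle between board_b_center's own z axis and vertical above 1 rad).
It fails at once if the board with the orange terminal block is dropped (falls free by more than about 30 mm) or knocked over ((linear speed of board_c above 0.8 m/s and contact force between the fingers and board_c below 0.05 N) or angle between board_c_center's own z axis and vertical above 1 rad).
It fails at once if the board with the white terminal block is dropped (falls free by more than about 30 mm) or knocked over ((linear speed of board_d above 0.8 m/s and contact force between the fingers and board_d below 0.05 N) or angle between board_d_center's own z axis and vertical above 1 rad).
It also fails if it takes over 109 s, if anything falls off the work surface, if the arm or the gripper's body presses on something with over 40 N, if the wrist force passes 120 N, or if a joint passes its speed limit or range.

## Working session

There is one attempt and no reset: what is moved stays moved. The work goes in short steps, Python scripts to look and compute and a tool call to move; the robot and the scene stay as the last step left them, time stands still between calls to the robot, and variables do not carry over. Pictures are saved under pics/ and viewed, at most 14 in all, crops included, and the job is handed in when it is done.

Besides the shell and the picture viewer there is one more tool, called after "Emit:" as a command line: name --pt "numbers of a row" for each row, then --argument value for the rest. apply_moves: Moves the arm, as the interface text tells. Shifts and turns lie within -1 to 1; 1 stands for 0.2 m of shift or 1.5 rad of turn. Its arguments: {"type":"object","properties":{"moves":{"type":"array","items":{"type":"array","items":{"type":"number","minimum":-1,"maximum":1}}},"grip_force":{"type":"number"}},"required":["moves"]}

```bash
mkdir -p pics; python3 - <<'E'
from cell import env, viewer, boxes_of, masks_of
import cv2
for n in ("side","top"):
    im=viewer.read_camera(n); cv2.imwrite(f"pics/{n}0.png",im[:,:,::-1]); print(n,viewer.get_calibration(n))
    for t in ("board_a_center","holder_a","rack","controller"):
        print(t,[(round(d["conf"],2),[round(float(v),1) for v in d["location"]]) for d in boxes_of(n,t)])
print(env.get_obs())
E
```

```text
side {'fov_y': 45.17158651168023, 'cx': 266.0664736253406, 'cy': 194.01993192293617, 'position': array([0.17461507, 0.5153426 , 0.89469919]), 'orientation': array([  38.2804049 ,    0.57433169, -139.61804551])}
board_a_center [(0.74, [379.8, 145.7])]
holder_a [(0.8, [360.0, 174.4]), (0.79, [378.6, 159.4]), (0.58, [397.4, 148.6])]
rack [(0.69, [239.6, 297.3])]
controller [(0.61, [183.2, 345.6])]
top {'fov_y': 46.464767139758116, 'cx': 253.01361028880862, 'cy': 188.73530567570404, 'position': array([ 0.47422866, -0.00132747,  1.12085317]), 'orientation': array([  7.38973957,  -0.29308363, -90.08330267])}
board_a_center [(0.64, [363.5, 240.2])]
holder_a [(0.77, [330.0, 231.6]), (0.59, [352.7, 237.9]), (0.58, [389.1, 245.8]), (0.57, [333.5, 237.9]), (0.51, [307.3, 239.1])]
rack [(0.61, [160.4, 233.2])]
controller [(0.9, [95.9, 235.4]), (0.57, [354.6, 236.9])]
{'time_s': 0.5, 'qpos': array([64.75135931, 18.39225943, -4.01590742, 83.10944524,  1.29290595,
       78.54032691, -3.25905626]), 'joint_velocities': array([-0.05247044,  0.04795981,  0.00120475, -0.01852494, -0.05108852,
       -0.02167684, -0.05325968]), 'effort': array([-2.88942101e-04, -4.90603030e+01, -4.02622819e-01, -3.12461114e+01,
       -6.36891997e-02,  3.46740475e-02,  2.05583075e-05]), 'tool_pos': array([ 0.28550419, -0.58395008,  0.22256606]), 'tool_rot': array([1.79997014e+02, 8.03762101e-04, 2.60578238e+01]), 'force': array([-0.38533442,  0.15069979,  0.09821234]), 'wrist_torque': array([ 0.02495028,  0.03891569, -0.01593443]), 'grasp_force': 0.0, 'grip_width': 0.08656349660613459}
```

View pics/side0.png

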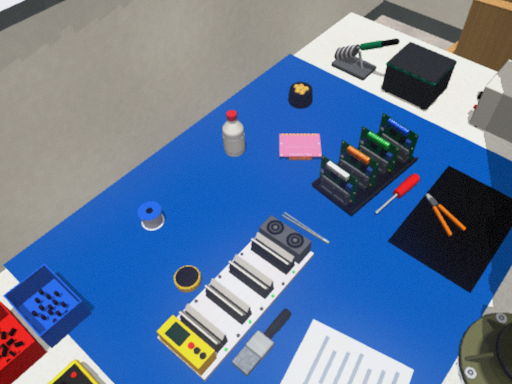

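View pics/top0.png

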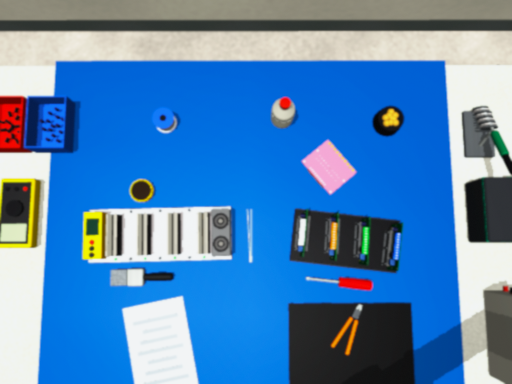

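```bash
python3 - <<'E'
import cv2, numpy as np
t=cv2.imread("pics/top0.png"); s=cv2.imread("pics/side0.png")
def up(im,x0,x1,y0,y1,k): return cv2.resize(im[y0:y1,x0:x1],None,fx=k,fy=k,interpolation=cv2.INTER_CUBIC)
a=np.hstack([up(t,78,238,200,268,5)]); b=up(t,285,410,203,275,4)
cv2.imwrite("pics/c1.png",np.vstack([a,np.pad(up(t,285,410,205,257,5),((0,0),(0,175),(0,0)))]))
c=up(s,153,318,210,380,3); d=up(s,308,423,108,216,3)[:300]
h=max(c.shape[0],d.shape[0]); p=lambda i:np.pad(i,((0,h-i.shape[0]),(0,0),(0,0)))
im=np.hstack([p(c)[:,:455],p(d)]); cv2.imwrite("pics/c2.png",im); print(im.shape)
E
```

```text
(510, 800, 3)
```

View pics/c1.png

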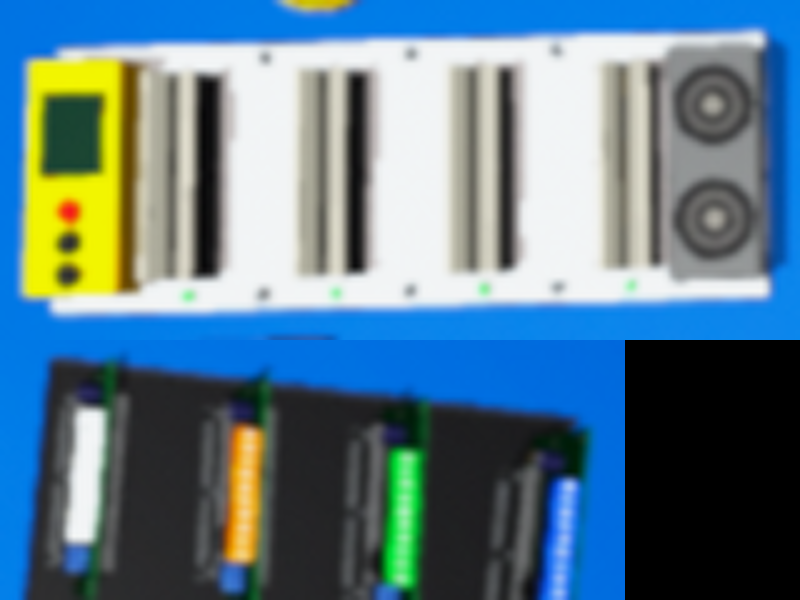

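View pics/c2.png

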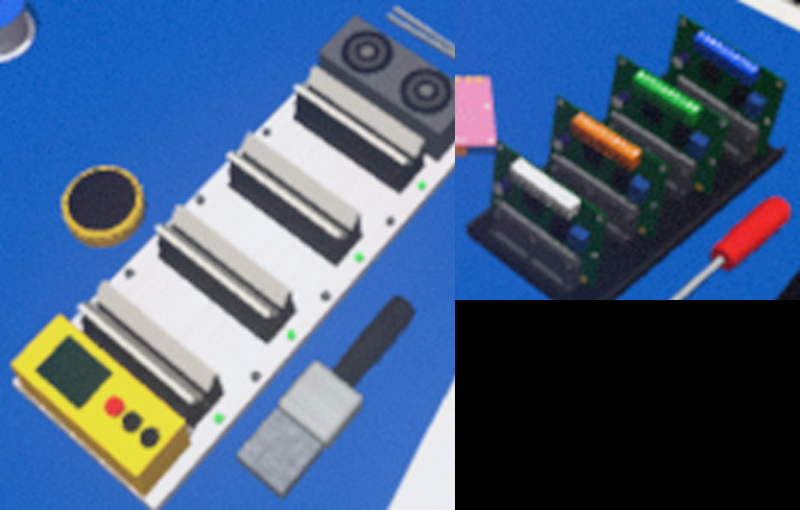

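```bash
cat > h.py <<'E'
import numpy as np, cv2
from scipy.spatial.transform import Rotation as R
from scipy.optimize import least_squares
from cell import viewer
C={n:viewer.get_calibration(n) for n in("side","top")}
def proj(n,P):
    c=C[n]; p=(np.atleast_2d(P)-c["position"])@R.from_euler("xyz",c["orientation"],degrees=True).as_matrix()
    f=192/np.tan(np.radians(c["fov_y"]/2)); return np.c_[c["cx"]-f*p[:,0]/p[:,2], c["cy"]+f*p[:,1]/p[:,2]]
def tri(pix,zf=None,x0=(.5,0,.1)):   # pix: dict cam->(u,v)
    r=least_squares(lambda P:np.concatenate([(proj(n,P)[0]-q) for n,q in pix.items()]),x0); return r.x,np.abs(r.fun).max()
def pose(p,L): # p=x,y,yaw,z
    c,s=np.cos(p[2]),np.sin(p[2]); L=np.asarray(L); return np.c_[p[0]+c*L[:,0]-s*L[:,1],p[1]+s*L[:,0]+c*L[:,1],L[:,2]+(p[3] if len(p)>3 else 0)]
RNG={"white":((0,0,150),(180,50,255)),"orange":((8,150,150),(20,255,255)),"green":((50,170,140),(75,255,255)),"blue":((108,120,150),(125,255,255))}
def blob(im,col,box):  # centroid of colour in box x0,x1,y0,y1
    x0,x1,y0,y1=box; m=cv2.inRange(cv2.cvtColor(im[y0:y1,x0:x1],cv2.COLOR_RGB2HSV),*map(np.array,RNG[col]))
    n,l,s,c=cv2.connectedComponentsWithStats(m); k=1+np.argmax(s[1:,4]); return c[k]+[x0,y0],s[k,4],cv2.minAreaRect(np.argwhere(l==k)[:,::-1].astype(np.float32))
E
python3 - <<'E'
from h import *
t=cv2.imread("pics/top0.png")[:,:,::-1]; s=cv2.imread("pics/side0.png")[:,:,::-1]
bt={"white":(293,312,212,250),"orange":(322,342,215,255),"green":(355,375,220,260),"blue":(387,405,228,268)}
bs={"white":(320,355,158,185),"orange":(342,375,142,167),"green":(364,395,130,150),"blue":(382,415,115,137)}
for k in bt:
    a,na,ra=blob(t,k,bt[k]); b,nb,rb=blob(s,k,bs[k]); P,e=tri({"top":a,"side":b})
    print(k,a.round(1),na,b.round(1),nb,P.round(4),round(e,2),np.round(ra[1:],1).tolist() if 0 else ra[1:])
full=lambda l,k,o:np.array(l)/k+o
px=full([(58,48),(52,314),(765,32),(769,297),(327,70),(325,273),(478,68),(478,270),(172,75),(172,275),(632,63),(632,265)],5,(78,200))
L=[(.065,.175,.012),(-.065,.175,.012),(.065,-.175,.012),(-.065,-.175,.012)]
for y in(.036,-.036,.108,-.108): L+=[(.05,y,.042),(-.05,y,.042)]
r=least_squares(lambda p:(proj("top",pose(p,L))-px).ravel(),[.5,.2,0],loss="soft_l1")
print("rack",r.x[:2].round(4),np.degrees(r.x[2]).round(2)); print((proj("top",pose(r.x,L))-px).round(1).tolist())
q=proj("side",pose(r.x,L)); print("side crop px",((q-[153,210])*3).round(0).tolist())
E
```

```text
white [301.7 232. ] 167 [337.9 169. ] 131 [ 0.5074 -0.117   0.1017] 0.1 ((6.156430244445801, 26.5269718170166), 5.19442892074585)
orange [332.9 234.9] 103 [358.6 153.7] 88 [ 0.4998 -0.1887  0.0993] 0.47 ((5.602472305297852, 26.181848526000977), 3.179830312728882)
green [363.2 240.2] 56 [377.3 139.2] 30 [ 0.4891 -0.256   0.1022] 0.24 ((2.2355620861053467, 26.065702438354492), 2.726311206817627)
blue [395.9 247.6] 153 [398.4 125.3] 95 [ 0.473  -0.3281  0.105 ] 0.66 ((6.955809593200684, 32.12054443359375), 10.491477966308594)
rack [0.505  0.2206] 1.27
[[0.5, 0.0], [0.5, -0.1], [0.2, -0.1], [0.3, -0.2], [-0.1, -0.5], [-0.0, 0.8], [-0.4, -0.8], [-0.4, 0.6], [1.0, -0.9], [0.3, 1.1], [-1.4, -0.5], [-1.0, 0.9]]
side crop px [[15.0, 377.0], [158.0, 505.0], [350.0, 34.0], [487.0, 125.0], [173.0, 219.0], [284.0, 305.0], [243.0, 147.0], [353.0, 227.0], [97.0, 296.0], [210.0, 390.0], [308.0, 80.0], [417.0, 155.0]]
```

Emit:
apply_moves --pt "1 -0.8 0 0 0 0.379 0.55" --pt "1 -0.8 0 0 0 0.379 0.55" --pt "1 -0.8 0 0 0 0.379 0.55" --pt "1 -0.8 0 0 0 0.379 0.55" --pt "1 -0.8 0 0 0 0.379 0.55" --pt "1 -0.8 0 0 0 0.379 0.55" --pt "1 -0.8 0 0 0 0.379 0.55" --grip_force 15

```text
time_s: 1.2
tool_pos: [0.3963, -0.3505, 0.2231]
tool_rot: [180.0, -0.0, -6.2]
force: [-0.8, -0.5, -0.5]
grip_width: 0.0487
grasp_force: 0.0
```

```bash
cat >> h.py <<'E'
from cell import env
def go(x,y,z,yaw,q=True):
    o=env.get_obs(); p=o["tool_pos"]; Rm=R.from_euler("xyz",o["tool_rot"],degrees=True)
    T=R.from_euler("xyz",[180,0,yaw],degrees=True)
    print("t %.1f"%o["time_s"],p.round(4),o["tool_rot"].round(2),"F",o["force"].round(1),"w %.4f"%o["grip_width"])
    print("move",(Rm.inv().apply(np.array([x,y,z])-p)/.2).round(3),((Rm.inv()*T).as_rotvec()/1.5).round(3))
E
python3 - <<'E'
from h import *
t=cv2.imread("pics/top0.png")[:,:,::-1]
# tray edge yaw & row fit, blue cut above capacitor
def ground(n,uv,z): return least_squares(lambda q:proj(n,[q[0],q[1],z])[0]-uv,[.5,0]).x
a,b=ground("top",(295.4,209),.006),ground("top",(400.6,221),.006); d=a-b; print("tray yaw",np.degrees(np.arctan2(-d[0],d[1])),a,b)
go(.507,-.117,.20,-6.5)
E
```

```text
tray yaw -6.588368487578055 [ 0.56764335 -0.11313388] [ 0.53736774 -0.37526442]
t 1.2 [ 0.3963 -0.3505  0.2231] [ 1.7996e+02 -5.0000e-02 -6.2400e+00] F [-0.8 -0.5 -0.5] w 0.0487
move [ 0.424 -1.221  0.115] [ 0.    -0.001  0.003]
```

Emit:
apply_moves --pt "0.424 -1 0.05 0 0 0.003 0.55" --pt "0.424 -1 0.05 0 0 0.003 0.55" --pt "0.424 -1 0.05 0 0 0.003 0.55" --pt "0.424 -1 0.05 0 0 0.003 0.55" --pt "0.424 -1 0.05 0 0 0.003 0.55" --pt "0.424 -1 0.05 0 0 0.003 0.55"

```text
time_s: 1.8
tool_pos: [0.503, -0.1617, 0.2124]
tool_rot: [-180.0, -0.0, -6.6]
force: [-0.0, -0.5, 0.2]
grip_width: 0.0478
grasp_force: 0.0
```

```bash
python3 - <<'E'
from h import *
go(.507,-.117,.16,-6.5)
E
```

```text
t 1.8 [ 0.503  -0.1617  0.2124] [-1.7996e+02 -2.0000e-02 -6.5600e+00] F [-0.  -0.5  0.2] w 0.0478
move [-0.006 -0.224  0.262] [-0.    -0.    -0.001]
```

Emit:
apply_moves --pt "-0.006 -0.224 0.26 0 0 0 0.5" --pt "-0.006 -0.224 0.26 0 0 0 0.5" --pt "-0.006 -0.224 0.26 0 0 0 0.5"

```text
time_s: 2.1
tool_pos: [0.5039, -0.1185, 0.1582]
tool_rot: [-180.0, 0.3, -6.7]
force: [0.2, -0.5, -0.2]
grip_width: 0.0442
grasp_force: 0.0
```

```bash
python3 - <<'E'
from h import *
T=viewer.read_camera("top");S=viewer.read_camera("side")
up=lambda im,x0,x1,y0,y1,k: cv2.resize(im[y0:y1,x0:x1],None,fx=k,fy=k,interpolation=cv2.INTER_CUBIC)
cv2.imwrite("pics/w1.png",np.hstack([up(T,260,390,180,280,3),up(S,290,420,90,190,3)])[:,:,::-1])
go(.507,-.117,.081,-6.5)
E
```

```text
t 2.2 [ 0.5058 -0.121   0.161 ] [179.93  -0.    -6.88] F [ 1.4 -0.5  0.6] w 0.0440
move [ 0.004 -0.021  0.4  ] [ 0.001 -0.    -0.004]
```

View pics/w1.png

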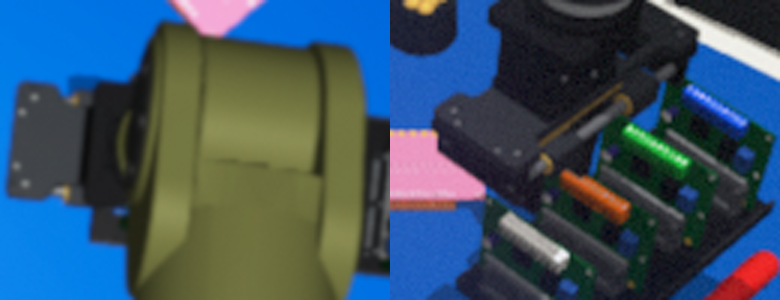

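```bash
python3 - <<'E'
from h import *
o=env.get_obs()
for P in ([.506,-.121,.161],[.506,-.121,.231],[.506,-.098,.17],[.506,-.144,.17]): print(((proj("side",P)[0]-[290,90])*3+[390,0]).round(0))
E
```

```text
[548. 181.]
[560. 110.]
[531. 190.]
[567. 155.]
```

Emit:
apply_moves --pt "0 -0.02 0.2 0 0 0 0.5" --pt "0 -0.02 0.4 0 0 0 0.5" --pt "0 -0.02 0.4 0 0 0 0.5" --pt "0 -0.02 0.4 0 0 0 0.5"

```text
time_s: 2.6
tool_pos: [0.5069, -0.1164, 0.0818]
tool_rot: [180.0, -0.0, -6.9]
force: [0.2, -0.0, -0.2]
grip_width: 0.0435
grasp_force: 0.0
```

```bash
python3 - <<'E'
from h import *
go(.507,-.117,.081,-6.5)
S=viewer.read_camera("side");cv2.imwrite("pics/w2.png",cv2.resize(S[80:220,280:430],None,fx=4,fy=4,interpolation=cv2.INTER_CUBIC)[:,:,::-1])
E
```

```text
t 2.6 [ 0.5069 -0.1164  0.0818] [ 1.7997e+02 -4.0000e-02 -6.8900e+00] F [ 0.2 -0.  -0.2] w 0.0435
move [0.001 0.003 0.004] [ 0.    -0.    -0.005]
```

View pics/w2.png

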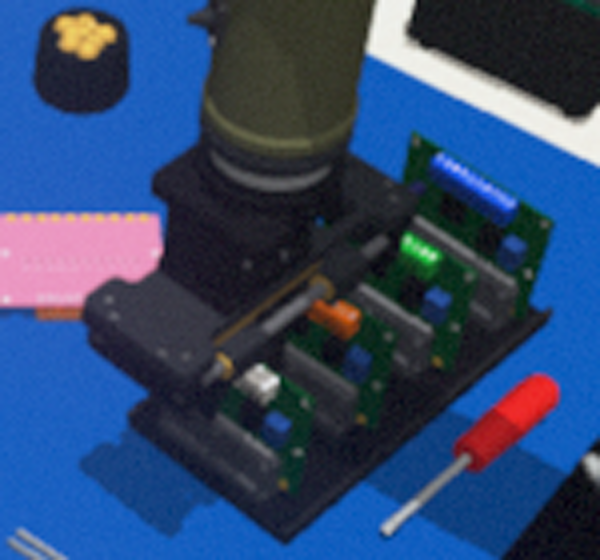

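Emit:
apply_moves --pt "0 0 0 0 0 0 0" --pt "0 0 0 0 0 0 0" --pt "0 0 0 0 0 0 0" --pt "0 0 0 0 0 0 0" --pt "0 0 0 0 0 0 0" --pt "0 0 0 0 0 0 0" --grip_force 15

```text
time_s: 3.25
tool_pos: [0.5066, -0.1158, 0.0811]
tool_rot: [179.9, -0.0, -6.8]
force: [-1.4, -2.1, 3.5]
grip_width: 0.0147
grasp_force: 14.7
```

Emit:
apply_moves --pt "0 0 -0.1 0 0 0 0" --pt "0 0 -0.25 0 0 0 0" --pt "0 0 -0.4 0 0 0 0" --pt "0 0 -0.6 0 0 0 0" --pt "0 0 -0.6 0 0 0 0" --pt "0 0 -0.6 0 0 0 0" --grip_force 25

```text
time_s: 3.85
tool_pos: [0.5069, -0.1143, 0.2011]
tool_rot: [-180.0, -0.1, -6.8]
force: [0.2, 0.1, -1.0]
grip_width: 0.0139
grasp_force: 25.0
```

```bash
python3 - <<'E'
from h import *
S=viewer.read_camera("side");cv2.imwrite("pics/w3.png",cv2.resize(S[60:230,270:440],None,fx=3,fy=3,interpolation=cv2.INTER_CUBIC)[:,:,::-1])
b=pose([.505,.2206,np.radians(1.27)],[(0,y+.006,0) for y in(.108,.036,-.036,-.108)]);print(b.round(4))
go(b[0][0],b[0][1],.2,1.3)
E
```

```text
[[0.5025 0.3346 0.    ]
 [0.5041 0.2626 0.    ]
 [0.5057 0.1906 0.    ]
 [0.5073 0.1186 0.    ]]
t 3.9 [ 0.506  -0.1142  0.1998] [-1.7998e+02  6.0000e-02 -6.7500e+00] F [ 0.3 -0.2 -1.8] w 0.0139
move [-0.281 -2.226  0.   ] [-0.     0.001 -0.094]
```

View pics/w3.png

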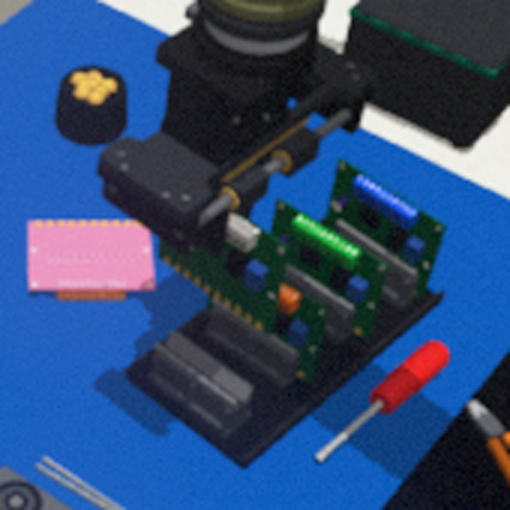

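```bash
python3 - <<'E'
from h import *
o=env.get_obs();p=[*o["tool_pos"][:2],np.radians(o["tool_rot"][2])]
for h in (.062,.068): print((proj("side",pose(p,[(x,-.006,o["tool_pos"][2]-h) for x in(.055,-.055)]))-[270,60])*3)
print((proj("side",pose(p,[(-.055,-.006,o["tool_pos"][2]+.026),(-.03,.006,o["tool_pos"][2]+.026)]))-[270,60])*3)
E
```

```text
[[159.58214737 254.846921  ]
 [271.83411696 334.38709786]]
[[158.8962956  260.38027853]
 [270.58768319 339.82595019]]
[[291.56379338 248.29604411]
 [251.35742915 237.81883742]]
```

Emit:
apply_moves --pt "-0.126 -1 0 0 0 -0.094 0" --pt "-0.126 -1 0 0 0 -0.094 0" --pt "-0.126 -1 0 0 0 -0.094 0" --pt "-0.126 -1 0 0 0 -0.094 0" --pt "-0.126 -1 0 0 0 -0.094 0"

```text
time_s: 4.4
tool_pos: [0.5026, 0.0959, 0.1992]
tool_rot: [-179.7, 0.1, 2.0]
force: [0.4, -0.4, -1.5]
grip_width: 0.0142
grasp_force: 25.0
```

```bash
python3 - <<'E'
from h import *
go(.5025,.3346,.2,1.3)
E
```

```text
t 4.4 [0.5026 0.0959 0.1992] [-1.7975e+02  1.5000e-01  2.0100e+00] F [ 0.4 -0.4 -1.5] w 0.0142
move [ 4.100e-02 -1.193e+00  1.000e-03] [-0.003  0.002  0.008]
```

Emit:
apply_moves --pt "0.035 -1 0 0 0 0.008 0" --pt "0.035 -1 0 0 0 0.008 0" --pt "0.035 -1 0 0 0 0.008 0" --pt "0.035 -1 0 0 0 0.008 0" --pt "0.035 -1 0 0 0 0.008 0"

```text
time_s: 4.9
tool_pos: [0.5031, 0.2958, 0.1987]
tool_rot: [-179.7, 0.3, 1.3]
force: [0.6, -0.0, -0.8]
grip_width: 0.0136
grasp_force: 25.0
```

```bash
python3 - <<'E'
from h import *
go(.5025,.3346,.165,1.3)
E
```

```text
t 4.9 [0.5031 0.2958 0.1987] [-179.67    0.28    1.33] F [ 0.6 -0.  -0.8] w 0.0136
move [ 0.002 -0.193  0.17 ] [-0.004  0.003  0.   ]
```

Emit:
apply_moves --pt "0 -0.19 0.1 -0.003 0.002 0 0" --pt "0 -0.19 0.33 -0.003 0.002 0 0" --pt "0 -0.19 0.33 -0.003 0.002 0 0" --pt "0 -0.19 0.33 -0.003 0.002 0 0" --pt "0 -0.19 0.33 -0.003 0.002 0 0"

```text
time_s: 5.4
tool_pos: [0.508, 0.3247, 0.1358]
tool_rot: [179.8, -0.3, 0.5]
force: [0.3, 0.1, -0.4]
grip_width: 0.0137
grasp_force: 25.0
```

```bash
python3 - <<'E'
from h import *
go(.5025,.3346,.083,1.3)
up=lambda im,x0,x1,y0,y1,k: cv2.resize(im[y0:y1,x0:x1],None,fx=k,fy=k,interpolation=cv2.INTER_CUBIC)
T=viewer.read_camera("top");S=viewer.read_camera("side")
cv2.imwrite("pics/w4.png",np.hstack([up(T,80,240,190,290,2.5),up(S,140,250,270,370,4)[:250*1]if 0 else up(S,140,300,240,340,2.5)])[:,:,::-1]); cv2.imwrite("pics/w5.png",np.vstack([up(S,150,310,230,384,3.8)])[:,:,::-1])
E
```

```text
t 5.4 [0.508  0.3247 0.1358] [179.78  -0.26   0.55] F [ 0.3  0.1 -0.4] w 0.0137
move [-0.028 -0.051  0.264] [ 0.003 -0.003 -0.009]
```

View pics/w5.png

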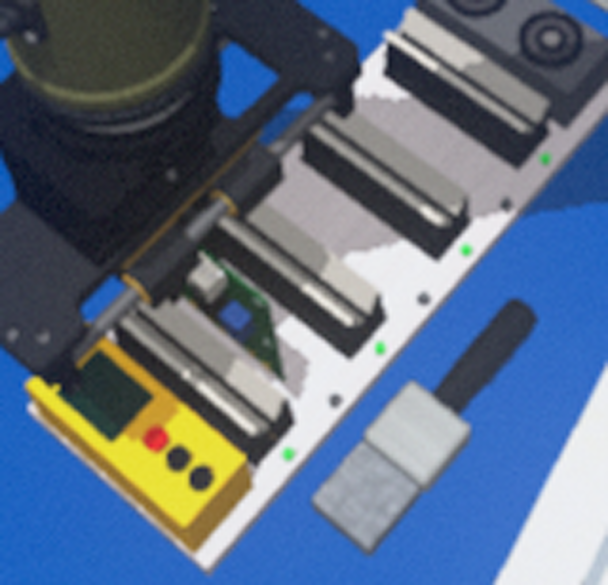

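```bash
python3 - <<'E'
from h import *
go(.5025,.3346,.14,1.3); print(env.get_obs()["joint_velocities"].round(2),env.get_obs()["qpos"].round(2))
E
```

```text
t 5.5 [0.5083 0.325  0.1365] [179.81  -0.34   0.55] F [-0.9 -0.2 -0.4] w 0.0139
move [-0.029 -0.048 -0.018] [ 0.002 -0.004 -0.009]
[-0.1  -0.16 -0.14  0.1  -0.   -0.01 -0.1 ] [  -0.94   20.81  -41.96   95.28   15.09   69.47 -135.81]
```

View pics/w4.png

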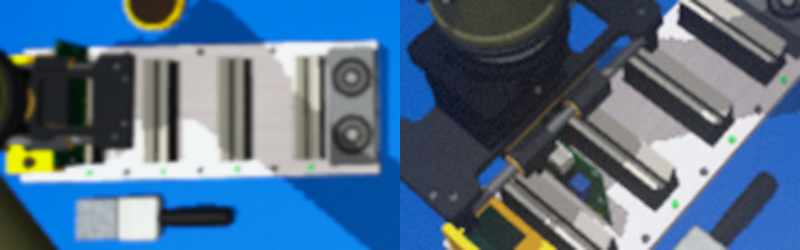

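Emit:
apply_moves --pt "-0.029 -0.048 0 0 0 0 0" --pt "-0.029 -0.048 0 0 0 0 0" --pt "-0.029 -0.048 0 0 0 0 0"

```text
time_s: 5.8
tool_pos: [0.5008, 0.3353, 0.1351]
tool_rot: [179.8, -0.2, 0.7]
force: [-0.5, -0.4, -1.1]
grip_width: 0.0139
grasp_force: 25.0
```

```bash
python3 - <<'E'
from h import *
go(.5025,.3346,.14,1.3); print(env.get_obs()["joint_velocities"].round(2),env.get_obs()["qpos"].round(2))
E
```

```text
t 5.8 [0.5008 0.3353 0.1351] [179.76  -0.22   0.69] F [-0.5 -0.4 -1.1] w 0.0139
move [ 0.009  0.004 -0.024] [ 0.003 -0.003 -0.007]
[0.36 0.36 0.81 0.08 0.32 0.03 0.04] [  -1.95   20.98  -42.22   95.33   15.23   69.49 -136.98]
```

```bash
cat >> h.py <<'E'
def overlay(n,fn,box,k,bay,h=.065):
    im=viewer.read_camera(n); o=env.get_obs(); x0,x1,y0,y1=box
    im=cv2.resize(im[y0:y1,x0:x1],None,fx=k,fy=k,interpolation=cv2.INTER_CUBIC)[:,:,::-1].copy()
    p=[*o["tool_pos"][:2],np.radians(o["tool_rot"][2])]; z=o["tool_pos"][2]
    B=pose(p,[(.055,-.006,z-h),(-.055,-.006,z-h),(-.055,-.006,z-h+.09)]); S=pose(RACK,[(.05,bay,.042),(-.05,bay,.042)])
    for L,c in((B,(0,255,255)),(S,(0,0,255))): cv2.polylines(im,[((proj(n,L)-[x0,y0]+.5)*k).astype(int)],False,c,1)
    cv2.imwrite(fn,im)
RACK=[.505,.2206,np.radians(1.27)]
E
python3 - <<'E'
from h import *
overlay("side","pics/w6.png",(165,250,265,370),6,.108)
E
```

```text
(no output)
```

View pics/w6.png

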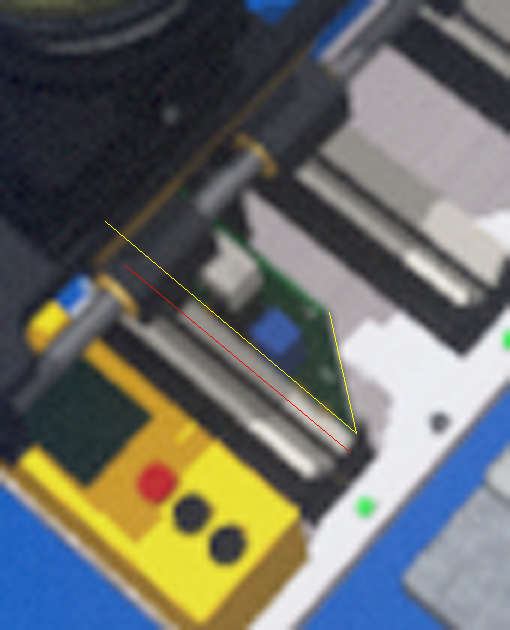

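```bash
python3 - <<'E'
from h import *
I={n:cv2.cvtColor(cv2.imread(f"pics/{n}0.png"),cv2.COLOR_BGR2GRAY).astype(np.float32) for n in("top","side")}
off=np.arange(-16,17,1)/1000
print("off",(off*1000).astype(int).tolist())
for n in I:
  for bay in(.108,.036,-.036,-.108):
    r=[]
    for d in off:
        q=proj(n,pose(RACK,[(x,bay+d,.042) for x in np.linspace(-.04,.04,60)])).astype(np.float32)
        r.append(int(cv2.remap(I[n],q[:,0],q[:,1],cv2.INTER_CUBIC).mean()))
    print(n,bay,r)
E
```

```text
off [-16, -15, -14, -13, -12, -11, -10, -9, -8, -7, -6, -5, -4, -3, -2, -1, 0, 1, 2, 3, 4, 5, 6, 7, 8, 9, 10, 11, 12, 13, 14, 15, 16]
top 0.108 [16, 14, 12, 9, 14, 29, 53, 90, 126, 163, 191, 205, 213, 211, 198, 180, 155, 128, 109, 103, 113, 130, 146, 158, 166, 167, 169, 170, 174, 181, 188, 194, 195]
top 0.036 [42, 27, 19, 15, 22, 43, 67, 106, 141, 173, 198, 207, 211, 208, 193, 175, 153, 126, 107, 100, 110, 129, 145, 156, 165, 167, 169, 171, 176, 190, 205, 222, 231]
top -0.036 [80, 55, 41, 37, 48, 76, 107, 145, 174, 192, 208, 210, 208, 203, 190, 172, 155, 130, 111, 103, 111, 128, 144, 155, 166, 169, 174, 184, 193, 208, 219, 231, 236]
top -0.108 [132, 108, 86, 74, 79, 104, 137, 173, 197, 208, 214, 211, 204, 199, 189, 172, 156, 134, 117, 110, 117, 133, 147, 156, 166, 170, 177, 190, 204, 219, 228, 236, 240]
side 0.108 [234, 234, 234, 233, 229, 220, 209, 202, 200, 200, 200, 199, 199, 200, 200, 201, 197, 178, 139, 95, 76, 93, 120, 135, 142, 159, 191, 219, 229, 211, 163, 103, 64]
side 0.036 [236, 236, 235, 232, 224, 214, 206, 202, 200, 200, 200, 200, 200, 200, 201, 202, 197, 180, 145, 104, 83, 93, 116, 138, 162, 192, 218, 229, 217, 178, 123, 79, 62]
side -0.036 [235, 234, 231, 225, 216, 207, 202, 200, 200, 200, 200, 200, 200, 200, 201, 201, 196, 179, 148, 110, 85, 89, 117, 154, 190, 217, 229, 220, 188, 139, 92, 65, 58]
side -0.108 [71, 91, 122, 155, 180, 195, 200, 199, 198, 198, 198, 198, 198, 199, 199, 199, 193, 176, 147, 110, 87, 96, 134, 179, 212, 227, 221, 194, 150, 101, 66, 51, 50]
```

```bash
sed -i 's/^RACK=.*/RACK=[.505,.2241,np.radians(1.27)]/' h.py; python3 - <<'E'
from h import *
go(.5025,.338,.112,1.3); b=pose(RACK,[(0,y+.006,0) for y in(.108,.036,-.036,-.108)]);print(b.round(4))
E
```

```text
t 5.8 [0.501  0.3348 0.1349] [179.74  -0.21   0.66] F [-0.8  0.5 -1.7] w 0.0138
move [ 0.007 -0.016  0.114] [ 0.003 -0.002 -0.007]
[[0.5025 0.3381 0.    ]
 [0.5041 0.2661 0.    ]
 [0.5057 0.1941 0.    ]
 [0.5073 0.1221 0.    ]]
```

Emit:
apply_moves --pt "0.007 -0.016 0 0.003 -0.002 -0.007 0" --pt "0.007 -0.016 0.06 0.003 -0.002 -0.007 0" --pt "0.007 -0.016 0.114 0.003 -0.002 -0.007 0" --pt "0.007 -0.016 0.114 0.003 -0.002 -0.007 0" --grip_force 15

```text
time_s: 6.25
tool_pos: [0.5014, 0.3367, 0.1091]
tool_rot: [179.9, 0.2, 1.2]
force: [-0.0, 1.1, -0.3]
grip_width: 0.0141
grasp_force: 15.0
```

```bash
python3 - <<'E'
from h import *
go(.5025,.338,.083,1.3)
E
```

```text
t 6.2 [0.5014 0.3367 0.1091] [179.91   0.2    1.22] F [-0.   1.1 -0.3] w 0.0141
move [ 0.006 -0.006  0.13 ] [ 0.001  0.002 -0.001]
```

Emit:
apply_moves --pt "0.006 -0.006 0.03 0 0 0 0" --pt "0.006 -0.006 0.06 0 0 0 0" --pt "0.006 -0.006 0.06 0 0 0 0"

```text
time_s: 6.55
tool_pos: [0.5032, 0.3384, 0.0985]
tool_rot: [179.9, 0.1, 1.2]
force: [-0.6, 0.1, -0.7]
grip_width: 0.014
grasp_force: 15.0
```

Emit:
apply_moves --pt "0 0 0.04 0 0 0 0" --pt "0 0 0.075 0 0 0 0" --pt "0 0 0.075 0 0 0 0"

```text
time_s: 6.85
tool_pos: [0.5035, 0.3387, 0.0837]
tool_rot: [180.0, 0.0, 1.2]
force: [-0.5, -0.3, -0.8]
grip_width: 0.0142
grasp_force: 15.0
```

Down a little further to feel the floor, then release.

Emit:
apply_moves --pt "0 0 0.015 0 0 0 0" --pt "0 0 0.015 0 0 0 0" --pt "0 0 0.015 0 0 0 0"

```text
time_s: 7.15
tool_pos: [0.5038, 0.339, 0.0831]
tool_rot: [180.0, -0.0, 1.2]
force: [-2.6, -3.4, 7.7]
grip_width: 0.0137
grasp_force: 15.0
```

Emit:
apply_moves --pt "0 0 0 0 0 0 0.4" --pt "0 0 0 0 0 0 0.4" --pt "0 0 0 0 0 0 0.4" --pt "0 0 0 0 0 0 0.4" --pt "0 0 -0.2 0 0 0 0.4" --pt "0 0 -0.45 0 0 0 0.4" --pt "0 0 -0.6 0 0 0 0.4" --pt "0 0 -0.6 0 0 0 0.4" --pt "0 0 -0.6 0 0 0 0.4"

```text
time_s: 8.05
tool_pos: [0.5039, 0.3391, 0.2021]
tool_rot: [-180.0, -0.1, 1.2]
force: [-0.2, -0.6, -0.1]
grip_width: 0.035
grasp_force: 0.0
```

```bash
python3 - <<'E'
from h import *
go(.4998,-.1887,.2,-6.5+180); o=env.get_obs(); print(o["qpos"].round(1))
E
```

```text
t 8.1 [0.5039 0.3391 0.2021] [-1.7998e+02 -7.0000e-02  1.2200e+00] F [-0.2 -0.6 -0.1] w 0.0350
move [-0.077  2.638  0.01 ] [ 1.000e-03 -0.000e+00 -2.005e+00]
[  -1.2   18.6  -43.3   90.    13.1   76.5 -134.8]
```

Emit:
apply_moves --pt "-0.02 0.9 0 0 0 0.091 0.5" --pt "-0.02 0.9 0 0 0 0.091 0.5" --pt "-0.02 0.9 0 0 0 0.091 0.5" --pt "-0.02 0.9 0 0 0 0.091 0.5" --pt "-0.02 0.9 0 0 0 0.091 0.5"

```text
time_s: 8.55
tool_pos: [0.5034, 0.1519, 0.1995]
tool_rot: [179.7, 0.2, -7.1]
force: [0.6, -0.1, -0.1]
grip_width: 0.0435
grasp_force: 0.0
```

Emit:
apply_moves --pt "0.08 0.9 0 0 0 0 0.5" --pt "0.08 0.9 0 0 0 0 0.5" --pt "0.08 0.9 0 0 0 0 0.5" --pt "0.08 0.9 0 0 0 0 0.5" --pt "0.08 0.9 0 0 0 0 0.5"

```text
time_s: 9.05
tool_pos: [0.4976, -0.0271, 0.1998]
tool_rot: [179.9, 0.2, -7.1]
force: [0.5, 0.7, -0.3]
grip_width: 0.0436
grasp_force: 0.0
```

```bash
python3 - <<'E'
from h import *
go(.499,-.1875,.15,-6.8)
E
```

```text
t 9.1 [ 0.4976 -0.0271  0.1998] [179.9    0.18  -7.07] F [ 0.5  0.7 -0.3] w 0.0436
move [0.106 0.794 0.25 ] [ 0.001  0.002 -0.003]
```

Emit:
apply_moves --pt "0.106 0.794 0 0 0 -0.003 0.5" --pt "0.106 0.794 0 0 0 -0.003 0.5" --pt "0.106 0.794 0 0 0 -0.003 0.5" --pt "0.106 0.794 0.2 0 0 -0.003 0.5" --pt "0.106 0.794 0.2 0 0 -0.003 0.5" --pt "0.106 0.794 0.2 0 0 -0.003 0.5"

```text
time_s: 9.65
tool_pos: [0.5012, -0.1795, 0.1603]
tool_rot: [-179.9, 0.2, -6.2]
force: [0.8, 0.3, 0.4]
grip_width: 0.0434
grasp_force: 0.0
```

```bash
python3 - <<'E'
from h import *
T=viewer.read_camera("top");S=viewer.read_camera("side")
go(.499,-.1875,.081,-6.8)
w=pose(RACK,[(0,.115,.103)])[0]; a,b=proj("top",w)[0],proj("side",w)[0]; print("expect",w,a,b)
bx=lambda q:(int(q[0])-12,int(q[0])+13,int(q[1])-20,int(q[1])+20)
np.save("T.npy",T);np.save("S.npy",S)
try:
    u,nu,_=blob(T,"white",(94,112,215,252)); v,nv,_=blob(S,"white",(180,205,300,330)); print(u,nu,v,nv,tri({"top":u,"side":v}))
except Exception as e: print(e)
E
```

```text
t 9.8 [ 0.5028 -0.1796  0.1626] [-1.7997e+02 -7.0000e-02 -6.1300e+00] F [1.2 0.3 0.7] w 0.0438
move [-0.015  0.042  0.408] [-0.    -0.001  0.008]
expect [0.50245116 0.33907175 0.103     ] [100.13398626 234.37746279] [195.73339085 314.83272384]
[ 99.52258065 233.28387097] 155 [195.60742706 310.15384615] 377 (array([0.50408961, 0.33598421, 0.1156601 ]), np.float64(0.19915453351052292))
```

Emit:
apply_moves --pt "-0.015 0.042 0 0 0 0.008 0.5" --pt "-0.015 0.042 0.2 0 0 0.008 0.5" --pt "-0.015 0.042 0.405 0 0 0.008 0.5" --pt "-0.015 0.042 0.405 0 0 0.008 0.5" --pt "-0.015 0.042 0.405 0 0 0.008 0.5"

```text
time_s: 10.25
tool_pos: [0.498, -0.1899, 0.0817]
tool_rot: [180.0, -0.0, -7.0]
force: [1.0, -0.1, 0.5]
grip_width: 0.0435
grasp_force: 0.0
```

```bash
python3 - <<'E'
from h import *
go(.499,-.1875,.081,-6.8)
E
```

```text
t 10.2 [ 0.498  -0.1899  0.0817] [ 1.7999e+02 -1.0000e-02 -7.0000e+00] F [ 1.  -0.1  0.5] w 0.0435
move [ 0.004 -0.012  0.004] [ 0.    -0.    -0.002]
```

Emit:
apply_moves --pt "0.004 -0.01 0 0 0 0 0" --pt "0.004 -0.01 0 0 0 0 0" --pt "0.004 -0.01 0 0 0 0 0" --pt "0.004 -0.01 0 0 0 0 0" --pt "0.004 -0.01 0 0 0 0 0" --pt "0.004 -0.01 0 0 0 0 0" --grip_force 15

```text
time_s: 10.85
tool_pos: [0.499, -0.1891, 0.0814]
tool_rot: [179.9, -0.1, -7.0]
force: [-0.9, -1.2, 3.1]
grip_width: 0.0143
grasp_force: 14.7
```

Emit:
apply_moves --pt "0 0 -0.1 0 0 0 0" --pt "0 0 -0.25 0 0 0 0" --pt "0 0 -0.4 0 0 0 0" --pt "0 0 -0.6 0 0 0 0" --pt "0 0 -0.6 0 0 0 0" --pt "0 0 -0.6 0 0 0 0" --grip_force 25

```text
time_s: 11.45
tool_pos: [0.499, -0.188, 0.2013]
tool_rot: [180.0, -0.1, -7.0]
force: [-0.3, 0.2, -1.3]
grip_width: 0.014
grasp_force: 25.0
```

```bash
python3 - <<'E'
from h import *
go(.5041,.2661,.2,1.3)
E
```

```text
t 11.4 [ 0.499  -0.188   0.2013] [ 1.7998e+02 -8.0000e-02 -7.0300e+00] F [-0.3  0.2 -1.3] w 0.0140
move [-0.253 -2.257  0.005] [ 0.    -0.001 -0.097]
```

Emit:
apply_moves --pt "-0.11 -1 0 0 0 -0.097 0" --pt "-0.11 -1 0 0 0 -0.097 0" --pt "-0.11 -1 0 0 0 -0.097 0" --pt "-0.11 -1 0 0 0 -0.097 0" --pt "-0.11 -1 0 0 0 -0.097 0" --pt "-0.11 -1 0 0 0 -0.097 0"

```text
time_s: 12.05
tool_pos: [0.5002, 0.0146, 0.1991]
tool_rot: [-180.0, 0.2, 1.5]
force: [0.2, -1.0, -0.7]
grip_width: 0.0136
grasp_force: 25.0
```

```bash
python3 - <<'E'
from h import *
go(.5041,.2661,.2,1.3)
E
```

```text
t 12.1 [0.5002 0.0146 0.1991] [-1.80e+02  1.60e-01  1.53e+00] F [ 0.2 -1.  -0.7] w 0.0136
move [ 0.053 -1.256 -0.004] [-0.     0.002  0.003]
```

Emit:
apply_moves --pt "0.05 -1 0 0 0 0.003 0" --pt "0.05 -1 0 0 0 0.003 0" --pt "0.05 -1 0 0 0 0.003 0" --pt "0.05 -1 0 0 0 0.003 0" --pt "0.05 -1 0 0 0 0.003 0" --pt "0.05 -1 0 0 0 0.003 0"

```text
time_s: 12.65
tool_pos: [0.5064, 0.2128, 0.1992]
tool_rot: [180.0, 0.1, 1.1]
force: [-0.4, -1.6, -0.7]
grip_width: 0.0139
grasp_force: 25.0
```

```bash
python3 - <<'E'
from h import *
go(.5041,.2661,.135,1.3)
E
```

```text
t 12.7 [0.5064 0.2128 0.1992] [1.7996e+02 1.5000e-01 1.1100e+00] F [-0.4 -1.6 -0.7] w 0.0139
move [-0.005 -0.267  0.321] [ 0.     0.002 -0.002]
```

Emit:
apply_moves --pt "-0.005 -0.267 0 0 0 -0.002 0" --pt "-0.005 -0.267 0 0 0 -0.002 0" --pt "-0.005 -0.267 0.2 0 0 -0.002 0" --pt "-0.005 -0.267 0.32 0 0 -0.002 0" --pt "-0.005 -0.267 0.32 0 0 -0.002 0" --pt "-0.005 -0.267 0.32 0 0 -0.002 0" --pt "-0.005 -0.267 0.32 0 0 -0.002 0"

```text
time_s: 13.35
tool_pos: [0.5061, 0.2661, 0.1382]
tool_rot: [-180.0, -0.1, 1.1]
force: [-0.3, -0.2, -1.1]
grip_width: 0.0134
grasp_force: 25.0
```

```bash
python3 - <<'E'
from h import *
go(.5041,.2665,.112,1.3)
E
```

```text
t 13.3 [0.5061 0.2661 0.1382] [-1.7997e+02 -1.3000e-01  1.1300e+00] F [-0.3 -0.2 -1.1] w 0.0134
move [-0.01  -0.002  0.131] [-0.    -0.001 -0.002]
```

```bash
python3 - <<'E'
from h import *
overlay("side","pics/o1.png",(180,280,235,340),6,.036)
E
```

```text
(no output)
```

View pics/o1.png

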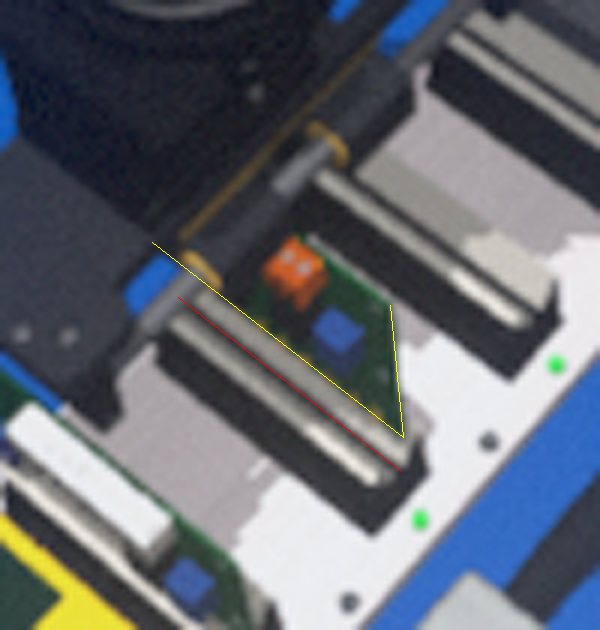

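The view shows the white board seated upright in the first bay (about (100,490)) and orange hanging in line above the second slot; the outlines agree with the board and slot.

Emit:
apply_moves --pt "-0.01 -0.002 0 0 0 0 0" --pt "-0.01 -0.002 0.08 0 0 0 0" --pt "-0.01 -0.002 0.13 0 0 0 0" --pt "-0.01 -0.002 0.13 0 0 0 0" --pt "-0.01 -0.002 0.16 0 0 0 0" --pt "-0.01 -0.002 0.16 0 0 0 0" --grip_force 15

```text
time_s: 14.0
tool_pos: [0.5024, 0.2667, 0.1038]
tool_rot: [180.0, 0.1, 1.2]
force: [-0.3, -0.6, -0.9]
grip_width: 0.0139
grasp_force: 15.0
```

```bash
python3 - <<'E'
from h import *
go(.5041,.2667,.083,1.3)
E
```

```text
t 14.0 [0.5024 0.2667 0.1038] [1.7997e+02 7.0000e-02 1.2200e+00] F [-0.3 -0.6 -0.9] w 0.0139
move [ 0.009 -0.     0.104] [ 0.     0.001 -0.001]
```

Emit:
apply_moves --pt "0.006 0 0.03 0 0 0 0" --pt "0.006 0 0.06 0 0 0 0" --pt "0.006 0 0.095 0 0 0 0" --pt "0.006 0 0.095 0 0 0 0" --pt "0.006 0 0.11 0 0 0 0" --pt "0.006 0 0.11 0 0 0 0"

```text
time_s: 14.6
tool_pos: [0.504, 0.267, 0.0834]
tool_rot: [180.0, -0.0, 1.2]
force: [-1.7, -1.8, 4.6]
grip_width: 0.0136
grasp_force: 15.0
```

Emit:
apply_moves --pt "0 0 0 0 0 0 0.4" --pt "0 0 0 0 0 0 0.4" --pt "0 0 0 0 0 0 0.4" --pt "0 0 0 0 0 0 0.4" --pt "0 0 -0.2 0 0 0 0.4" --pt "0 0 -0.45 0 0 0 0.4" --pt "0 0 -0.6 0 0 0 0.4" --pt "0 0 -0.6 0 0 0 0.4" --pt "0 0 -0.6 0 0 0 0.4"

```text
time_s: 15.5
tool_pos: [0.5042, 0.2672, 0.2031]
tool_rot: [-180.0, -0.1, 1.2]
force: [-0.5, 0.3, -0.9]
grip_width: 0.035
grasp_force: 0.0
```

Emit:
apply_moves --pt "-0.02 0.95 0 0 0 0.094 0.5" --pt "-0.02 0.95 0 0 0 0.094 0.5" --pt "-0.02 0.95 0 0 0 0.094 0.5" --pt "-0.02 0.95 0 0 0 0.094 0.5" --pt "-0.02 0.95 0 0 0 0.094 0.5" --pt "-0.02 0.95 0 0 0 0.094 0.5"

```text
time_s: 16.1
tool_pos: [0.5032, 0.0759, 0.2011]
tool_rot: [180.0, 0.2, -7.0]
force: [-0.4, 0.7, -0.2]
grip_width: 0.0433
grasp_force: 0.0
```

Emit:
apply_moves --pt "0.07 0.95 0 0 0 0 0.5" --pt "0.07 0.95 0 0 0 0 0.5" --pt "0.07 0.95 0 0 0 0 0.5" --pt "0.07 0.95 0 0 0 0 0.5" --pt "0.07 0.95 0 0 0 0 0.5" --pt "0.07 0.95 0 0 0 0 0.5"

```text
time_s: 16.7
tool_pos: [0.4952, -0.112, 0.2017]
tool_rot: [-179.9, 0.1, -6.8]
force: [0.3, 0.7, 0.2]
grip_width: 0.044
grasp_force: 0.0
```

```bash
python3 - <<'E'
from h import *
go(.4905,-.259,.16,-6.8)
E
```

```text
t 16.7 [ 0.4952 -0.112   0.2017] [-1.7991e+02  9.0000e-02 -6.8200e+00] F [0.3 0.7 0.2] w 0.0440
move [0.064 0.733 0.207] [-0.001  0.001 -0.   ]
```

Emit:
apply_moves --pt "0.064 0.733 0 0 0 0 0.5" --pt "0.064 0.733 0 0 0 0 0.5" --pt "0.064 0.733 0 0 0 0 0.5" --pt "0.064 0.733 0.1 0 0 0 0.5" --pt "0.064 0.733 0.2 0 0 0 0.5" --pt "0.064 0.733 0.2 0 0 0 0.5" --pt "0.064 0.733 0.2 0 0 0 0.5"

```text
time_s: 17.4
tool_pos: [0.4914, -0.2578, 0.1626]
tool_rot: [-179.9, 0.0, -6.6]
force: [-0.1, -0.1, 1.5]
grip_width: 0.0436
grasp_force: 0.0
```

```bash
python3 - <<'E'
from h import *
go(.4905,-.259,.081,-6.8)
E
```

```text
t 17.4 [ 0.4914 -0.2578  0.1626] [-1.7993e+02  4.0000e-02 -6.6200e+00] F [-0.1 -0.1  1.5] w 0.0436
move [-0.004  0.007  0.408] [-0.001  0.     0.002]
```

Emit:
apply_moves --pt "-0.004 0.007 0.1 0 0 0 0.5" --pt "-0.004 0.007 0.25 0 0 0 0.5" --pt "-0.004 0.007 0.405 0 0 0 0.5" --pt "-0.004 0.007 0.405 0 0 0 0.5" --pt "-0.004 0.007 0.405 0 0 0 0.5" --pt "-0.004 0.007 0.405 0 0 0 0" --pt "-0.004 0.007 0.405 0 0 0 0" --pt "-0.004 0.007 0.405 0 0 0 0" --pt "-0.004 0.007 0.405 0 0 0 0" --pt "-0.004 0.007 0.405 0 0 0 0" --pt "-0.004 0.007 0.405 0 0 0 0" --grip_force 15

```text
time_s: 18.5
tool_pos: [0.4897, -0.262, 0.0822]
tool_rot: [180.0, -0.0, -6.9]
force: [0.2, -0.6, 3.9]
grip_width: 0.0138
grasp_force: 14.8
```

Emit:
apply_moves --pt "0 0 -0.1 0 0 0 0" --pt "0 0 -0.25 0 0 0 0" --pt "0 0 -0.4 0 0 0 0" --pt "0 0 -0.6 0 0 0 0" --pt "0 0 -0.6 0 0 0 0" --pt "0 0 -0.6 0 0 0 0" --grip_force 25

```text
time_s: 19.1
tool_pos: [0.4897, -0.2619, 0.2022]
tool_rot: [180.0, -0.1, -6.9]
force: [-0.7, -0.3, -2.0]
grip_width: 0.0139
grasp_force: 24.8
```

```bash
python3 - <<'E'
from h import *
go(.5057,.1945,.2,1.3)
S=viewer.read_camera("side"); o=env.get_obs()
p=[*o["tool_pos"][:2],np.radians(o["tool_rot"][2])]; z=o["tool_pos"][2]
print("tray tilt: block(-x part) seen", blob(S,"green",(330,420,80,190))[:2], "expected block centre",proj("side",pose(p,[(0,.001,z+.022)])), "orange rack block", blob(S,"orange",(195,260,240,320))[:2], proj("side",pose(RACK,[(0,.043,.105)])))
E
```

```text
t 19.1 [ 0.4897 -0.2619  0.2022] [ 1.7996e+02 -6.0000e-02 -6.8600e+00] F [-0.7 -0.3 -2. ] w 0.0139
move [-0.193 -2.275  0.009] [ 0.001 -0.001 -0.095]Traceback (most recent call last):
  File "<stdin>", line 5, in <module>
  File "h.py", line 16, in blob
    n,l,s,c=cv2.connectedComponentsWithStats(m); k=1+np.argmax(s[1:,4]); return c[k]+[x0,y0],s[k,4],cv2.minAreaRect(np.argwhere(l==k)[:,::-1].astype(np.float32))
                                                     ~~~~~~~~~^^^^^^^^^
    return _wrapfunc(a, 'argmax', axis=axis, out=out, **kwds)
    return bound(*args, **kwds)
ValueError: attempt to get argmax of an empty sequence
```

Skip that check (gripper hides it); carry on as before.

Emit:
apply_moves --pt "-0.09 -1 0 0 0 -0.095 0" --pt "-0.09 -1 0 0 0 -0.095 0" --pt "-0.09 -1 0 0 0 -0.095 0" --pt "-0.09 -1 0 0 0 -0.095 0" --pt "-0.09 -1 0 0 0 -0.095 0" --pt "-0.09 -1 0 0 0 -0.095 0"

```text
time_s: 19.75
tool_pos: [0.4944, -0.0595, 0.2]
tool_rot: [-180.0, 0.2, 1.5]
force: [-0.5, -1.0, -0.9]
grip_width: 0.0137
grasp_force: 24.8
```

Emit:
apply_moves --pt "0.05 -1 0 0 0 0 0" --pt "0.05 -1 0 0 0 0 0" --pt "0.05 -1 0 0 0 0 0" --pt "0.05 -1 0 0 0 0 0" --pt "0.05 -1 0 0 0 0 0" --pt "0.05 -1 0 0 0 0 0"

```text
time_s: 20.35
tool_pos: [0.5006, 0.1387, 0.2004]
tool_rot: [180.0, 0.1, 1.4]
force: [-0.8, -0.6, -1.5]
grip_width: 0.0138
grasp_force: 24.9
```

```bash
python3 - <<'E'
from h import *
go(.5057,.1945,.135,1.3)
E
```

```text
t 20.4 [0.5006 0.1387 0.2004] [1.7997e+02 1.3000e-01 1.3600e+00] F [-0.8 -0.6 -1.5] w 0.0138
move [ 0.033 -0.279  0.327] [0.    0.002 0.001]
```

Emit:
apply_moves --pt "0.033 -0.279 0 0 0 0 0" --pt "0.033 -0.279 0 0 0 0 0" --pt "0.033 -0.279 0.2 0 0 0 0" --pt "0.033 -0.279 0.32 0 0 0 0" --pt "0.033 -0.279 0.32 0 0 0 0" --pt "0.033 -0.279 0.32 0 0 0 0" --pt "0.033 -0.279 0.32 0 0 0 0"

```text
time_s: 21.05
tool_pos: [0.5076, 0.1944, 0.1391]
tool_rot: [-180.0, -0.1, 1.2]
force: [-0.3, 0.5, -0.7]
grip_width: 0.0135
grasp_force: 24.9
```

```bash
python3 - <<'E'
from h import *
go(.5057,.1946,.104,1.3)
overlay("side","pics/g1.png",(180,290,210,320),5,-.036)
E
```

```text
t 21.1 [0.5076 0.1944 0.1391] [-1.7998e+02 -1.2000e-01  1.2000e+00] F [-0.3  0.5 -0.7] w 0.0135
move [-0.01  -0.001  0.175] [-0.    -0.001 -0.001]
```

View pics/g1.png

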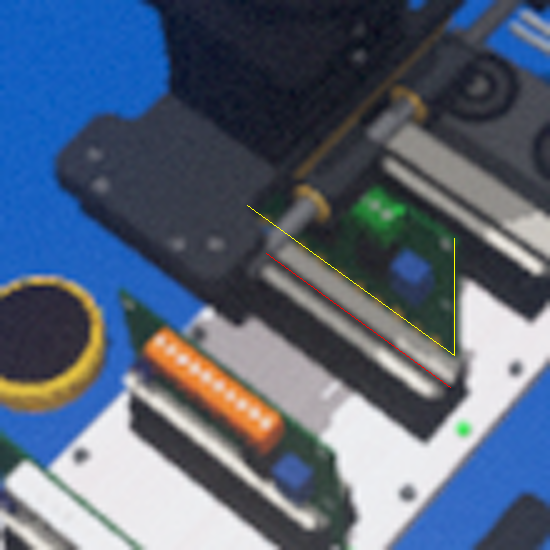

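White (~(60,510)) and orange (~(210,390)) are seated upright; green is in line above the third slot.

Emit:
apply_moves --pt "-0.01 -0.001 0 0 0 0 0" --pt "-0.01 -0.001 0.08 0 0 0 0" --pt "-0.01 -0.001 0.13 0 0 0 0" --pt "-0.01 -0.001 0.13 0 0 0 0" --pt "-0.01 -0.001 0.165 0 0 0 0" --pt "-0.01 -0.001 0.165 0 0 0 0" --grip_force 15

```text
time_s: 21.7
tool_pos: [0.5038, 0.1948, 0.1036]
tool_rot: [180.0, 0.1, 1.3]
force: [0.5, -0.4, -1.6]
grip_width: 0.0139
grasp_force: 15.0
```

```bash
python3 - <<'E'
from h import *
go(.5057,.1946,.082,1.3)
E
```

```text
t 21.7 [0.5038 0.1948 0.1036] [1.7996e+02 8.0000e-02 1.3000e+00] F [ 0.5 -0.4 -1.6] w 0.0139
move [0.01  0.001 0.108] [ 0.     0.001 -0.   ]
```

Emit:
apply_moves --pt "0.008 0 0.03 0 0 0 0" --pt "0.008 0 0.06 0 0 0 0" --pt "0.008 0 0.09 0 0 0 0" --pt "0.008 0 0.09 0 0 0 0" --pt "0.008 0 0.107 0 0 0 0" --pt "0.008 0 0.107 0 0 0 0"

```text
time_s: 22.3
tool_pos: [0.5061, 0.195, 0.0839]
tool_rot: [179.9, -0.0, 1.3]
force: [-1.6, -2.9, 3.5]
grip_width: 0.0137
grasp_force: 15.0
```

Emit:
apply_moves --pt "0 0 0 0 0 0 0.4" --pt "0 0 0 0 0 0 0.4" --pt "0 0 0 0 0 0 0.4" --pt "0 0 0 0 0 0 0.4" --pt "0 0 -0.2 0 0 0 0.4" --pt "0 0 -0.45 0 0 0 0.4" --pt "0 0 -0.6 0 0 0 0.4" --pt "0 0 -0.6 0 0 0 0.4" --pt "0 0 -0.6 0 0 0 0.4"

```text
time_s: 23.2
tool_pos: [0.506, 0.1954, 0.2036]
tool_rot: [180.0, -0.1, 1.3]
force: [0.1, -0.7, -0.1]
grip_width: 0.0346
grasp_force: 0.0
```

Emit:
apply_moves --pt "-0.02 0.95 0 0 0 0.094 0.5" --pt "-0.02 0.95 0 0 0 0.094 0.5" --pt "-0.02 0.95 0 0 0 0.094 0.5" --pt "-0.02 0.95 0 0 0 0.094 0.5" --pt "-0.02 0.95 0 0 0 0.094 0.5" --pt "-0.02 0.95 0 0 0 0.094 0.5"

```text
time_s: 23.8
tool_pos: [0.5051, 0.0044, 0.2015]
tool_rot: [-180.0, 0.2, -6.9]
force: [-0.8, 0.5, 0.6]
grip_width: 0.0434
grasp_force: 0.0
```

Emit:
apply_moves --pt "0.03 0.95 0 0 0 0 0.5" --pt "0.03 0.95 0 0 0 0 0.5" --pt "0.03 0.95 0 0 0 0 0.5" --pt "0.03 0.95 0 0 0 0 0.5" --pt "0.03 0.95 0 0 0 0 0.5" --pt "0.03 0.95 0 0 0 0 0.5"

```text
time_s: 24.4
tool_pos: [0.4898, -0.1827, 0.2022]
tool_rot: [-179.9, 0.1, -6.7]
force: [0.2, 1.1, 0.1]
grip_width: 0.0434
grasp_force: 0.0
```

```bash
python3 - <<'E'
from h import *
T=viewer.read_camera("top");S=viewer.read_camera("side")
for P in([.482,-.332,.1],):
    for n,im,bx in(("top",T,(385,405,225,259)),("side",S,(380,420,108,140))):
        try: print(n,blob(im,"blue",bx)[:2],proj(n,P))
        except Exception as e: print(n,"hidden")
go(.482,-.332,.16,-6.8)
E
```

```text
top hidden
side (array([398.46236559, 125.3655914 ]), np.int32(93)) [[396.23469949 124.39037427]]
t 24.5 [ 0.4903 -0.1811  0.2027] [-1.7992e+02  5.0000e-02 -6.5300e+00] F [ 0.7 -0.1 -0.2] w 0.0437
move [0.045 0.755 0.212] [-0.001  0.001  0.003]
```

Emit:
apply_moves --pt "0.03 0.755 0 0 0 0.003 0.5" --pt "0.03 0.755 0 0 0 0.003 0.5" --pt "0.03 0.755 0 0 0 0.003 0.5" --pt "0.03 0.755 0.1 0 0 0.003 0.5" --pt "0.03 0.755 0.2 0 0 0.003 0.5" --pt "0.03 0.755 0.2 0 0 0.003 0.5" --pt "0.03 0.755 0.2 0 0 0.003 0.5"

```text
time_s: 25.2
tool_pos: [0.4789, -0.3327, 0.1634]
tool_rot: [-180.0, 0.0, -6.8]
force: [0.7, -0.4, 0.1]
grip_width: 0.0437
grasp_force: 0.0
```

```bash
python3 - <<'E'
from h import *
go(.479,-.333,.081,-6.8)
E
```

```text
t 25.2 [ 0.4789 -0.3327  0.1634] [-1.7995e+02  2.0000e-02 -6.8300e+00] F [ 0.7 -0.4  0.1] w 0.0437
move [0.001 0.002 0.412] [-0.001  0.    -0.   ]
```

Emit:
apply_moves --pt "0 0 0.1 0 0 0 0.5" --pt "0 0 0.25 0 0 0 0.5" --pt "0 0 0.41 0 0 0 0.5" --pt "0 0 0.41 0 0 0 0.5" --pt "0 0 0.41 0 0 0 0.5" --pt "0 0 0.41 0 0 0 0" --pt "0 0 0.41 0 0 0 0" --pt "0 0 0.41 0 0 0 0" --pt "0 0 0.41 0 0 0 0" --pt "0 0 0.41 0 0 0 0" --pt "0 0 0.41 0 0 0 0" --grip_force 15

```text
time_s: 26.3
tool_pos: [0.4782, -0.3346, 0.0818]
tool_rot: [-180.0, -0.0, -7.0]
force: [-0.3, 1.1, 3.4]
grip_width: 0.0136
grasp_force: 15.0
```

Emit:
apply_moves --pt "0 0 -0.1 0 0 0 0" --pt "0 0 -0.25 0 0 0 0" --pt "0 0 -0.4 0 0 0 0" --pt "0 0 -0.6 0 0 0 0" --pt "0 0 -0.6 0 0 0 0" --pt "0 0 -0.6 0 0 0 0" --grip_force 25

```text
time_s: 26.9
tool_pos: [0.4782, -0.3352, 0.2021]
tool_rot: [179.9, -0.1, -7.0]
force: [0.5, 1.0, -0.0]
grip_width: 0.0137
grasp_force: 25.0
```

```bash
python3 - <<'E'
from h import *
go(.5073,.1226,.2,1.3)
E
```

```text
t 26.9 [ 0.4782 -0.3352  0.2021] [ 1.7993e+02 -8.0000e-02 -7.0300e+00] F [ 0.5  1.  -0. ] w 0.0137
move [-0.136 -2.29   0.007] [ 0.001 -0.001 -0.097]
```

Emit:
apply_moves --pt "-0.06 -1 0 0 0 -0.097 0" --pt "-0.06 -1 0 0 0 -0.097 0" --pt "-0.06 -1 0 0 0 -0.097 0" --pt "-0.06 -1 0 0 0 -0.097 0" --pt "-0.06 -1 0 0 0 -0.097 0" --pt "-0.06 -1 0 0 0 -0.097 0"

```text
time_s: 27.5
tool_pos: [0.4897, -0.1334, 0.1999]
tool_rot: [-180.0, 0.1, 1.5]
force: [0.1, -0.6, -0.8]
grip_width: 0.0136
grasp_force: 25.0
```

Emit:
apply_moves --pt "0.07 -1 0 0 0 0 0" --pt "0.07 -1 0 0 0 0 0" --pt "0.07 -1 0 0 0 0 0" --pt "0.07 -1 0 0 0 0 0" --pt "0.07 -1 0 0 0 0 0" --pt "0.07 -1 0 0 0 0 0"

```text
time_s: 28.1
tool_pos: [0.4997, 0.065, 0.2003]
tool_rot: [180.0, 0.1, 1.4]
force: [-0.5, -0.7, -0.1]
grip_width: 0.0135
grasp_force: 25.0
```

```bash
python3 - <<'E'
from h import *
go(.5073,.1226,.135,1.3)
E
```

```text
t 28.1 [0.4997 0.065  0.2003] [1.7997e+02 1.0000e-01 1.3600e+00] F [-0.5 -0.7 -0.1] w 0.0135
move [ 0.046 -0.287  0.326] [0.    0.001 0.001]
```

Emit:
apply_moves --pt "0.046 -0.287 0 0 0 0 0" --pt "0.046 -0.287 0 0 0 0 0" --pt "0.046 -0.287 0.2 0 0 0 0" --pt "0.046 -0.287 0.32 0 0 0 0" --pt "0.046 -0.287 0.32 0 0 0 0" --pt "0.046 -0.287 0.32 0 0 0 0" --pt "0.046 -0.287 0.32 0 0 0 0"

```text
time_s: 28.8
tool_pos: [0.5091, 0.1222, 0.1387]
tool_rot: [-180.0, -0.1, 1.2]
force: [0.3, 0.4, -0.7]
grip_width: 0.0139
grasp_force: 25.0
```

```bash
python3 - <<'E'
from h import *
go(.5073,.1226,.104,1.3)
overlay("side","pics/b1.png",(190,310,200,320),5,-.108)
E
```

```text
t 28.8 [0.5091 0.1222 0.1387] [-1.8e+02 -1.3e-01  1.2e+00] F [ 0.3  0.4 -0.7] w 0.0139
move [-0.009 -0.002  0.173] [-0.    -0.001 -0.001]
```

View pics/b1.png

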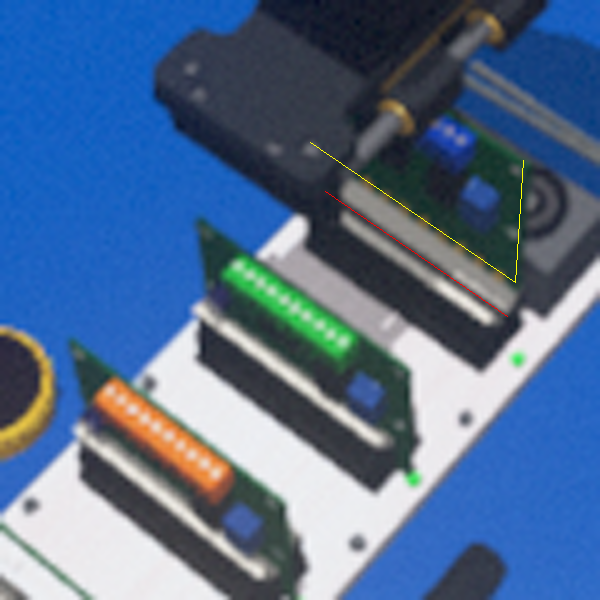

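Orange and green are seated; blue is in line above the last slot, its outline on prediction.

Emit:
apply_moves --pt "-0.009 -0.002 0 0 0 0 0" --pt "-0.009 -0.002 0.08 0 0 0 0" --pt "-0.009 -0.002 0.13 0 0 0 0" --pt "-0.009 -0.002 0.13 0 0 0 0" --pt "-0.009 -0.002 0.165 0 0 0 0" --pt "-0.009 -0.002 0.165 0 0 0 0" --grip_force 15

```text
time_s: 29.45
tool_pos: [0.5059, 0.1229, 0.1039]
tool_rot: [180.0, 0.0, 1.3]
force: [0.6, -1.0, -1.6]
grip_width: 0.0138
grasp_force: 15.0
```

```bash
python3 - <<'E'
from h import *
go(.5073,.1226,.082,1.3)
E
```

```text
t 29.4 [0.5059 0.1229 0.1039] [1.7996e+02 3.0000e-02 1.2900e+00] F [ 0.6 -1.  -1.6] w 0.0138
move [0.007 0.001 0.109] [ 0.  0. -0.]
```

Emit:
apply_moves --pt "0.006 0 0.03 0 0 0 0" --pt "0.006 0 0.06 0 0 0 0" --pt "0.006 0 0.09 0 0 0 0" --pt "0.006 0 0.09 0 0 0 0" --pt "0.006 0 0.11 0 0 0 0" --pt "0.006 0 0.11 0 0 0 0"

```text
time_s: 30.05
tool_pos: [0.5071, 0.1232, 0.0829]
tool_rot: [179.9, 0.0, 1.3]
force: [-2.6, -3.3, 5.3]
grip_width: 0.0138
grasp_force: 15.0
```

Floor felt; release, rise and move aside for a clear view.

Emit:
apply_moves --pt "0 0 0 0 0 0 0.4" --pt "0 0 0 0 0 0 0.4" --pt "0 0 0 0 0 0 0.4" --pt "0 0 0 0 0 0 0.4" --pt "0 0 -0.2 0 0 0 0.4" --pt "0 0 -0.45 0 0 0 0.4" --pt "0 0 -0.6 0 0 0 0.4" --pt "0 0 -0.6 0 0 0 0.4" --pt "0 0 -0.6 0 0 0 0.4"

```text
time_s: 30.95
tool_pos: [0.5074, 0.1235, 0.2025]
tool_rot: [180.0, -0.1, 1.3]
force: [-0.6, -0.4, -0.4]
grip_width: 0.035
grasp_force: 0.0
```

Emit:
apply_moves --pt "0 1 0 0 0 0 0.4" --pt "0 1 0 0 0 0 0.4" --pt "0 1 0 0 0 0 0.4" --pt "0 1 0 0 0 0 0.4" --pt "0 1 0 0 0 0 0.4" --pt "0 1 0 0 0 0 0.4"

```text
time_s: 31.55
tool_pos: [0.5104, -0.0777, 0.2001]
tool_rot: [-179.9, 0.2, 1.1]
force: [-0.5, 0.6, 0.1]
grip_width: 0.0345
grasp_force: 0.0
```

Emit:
apply_moves --pt "0 1 0 0 0 0 0.4" --pt "0 1 0 0 0 0 0.4" --pt "0 1 0 0 0 0 0.4" --pt "0 1 0 0 0 0 0.4" --pt "0 1 0 0 0 0 0.4" --pt "0 1 0 0 0 0 0.4"

```text
time_s: 32.15
tool_pos: [0.5161, -0.2756, 0.2007]
tool_rot: [-179.9, 0.1, 1.3]
force: [-0.2, 0.6, 0.2]
grip_width: 0.0349
grasp_force: 0.0
```

```bash
python3 - <<'E'
from h import *
T=viewer.read_camera("top");S=viewer.read_camera("side")
for k,y in(("orange",.042),("green",-.03),("blue",-.102)):
    w=pose(RACK,[(0,y+.001,.103)])[0]; a,b=[proj(n,w)[0].astype(int) for n in("top","side")]
    u=blob(T,k,(a[0]-8,a[0]+8,a[1]-20,a[1]+16)); v=blob(S,k,(b[0]-20,b[0]+14,b[1]-16,b[1]+10))
    print(k,w.round(4),tri({"top":u[0],"side":v[0]}),u[1],v[1])
up=lambda im,x0,x1,y0,y1,k: cv2.resize(im[y0:y1,x0:x1],None,fx=k,fy=k,interpolation=cv2.INTER_CUBIC)
a=up(T,80,240,190,280,2.4);b=up(S,150,320,205,380,2.4);a=np.pad(a,((0,b.shape[0]-a.shape[0]),(0,0),(0,0)))
cv2.imwrite("pics/end.png",np.hstack([a,b])[:,:,::-1])
E
```

```text
orange [0.504  0.2671 0.103 ] (array([0.49820198, 0.2721236 , 0.11432306]), np.float64(2.765911750484406)) 16 75
green [0.5056 0.1951 0.103 ] (array([0.50674392, 0.19514354, 0.09823268]), np.float64(1.9474823445291634)) 48 45
blue [0.5072 0.1231 0.103 ] (array([0.50522913, 0.12589756, 0.10683133]), np.float64(0.4895241414586735)) 4 128
```

View pics/end.png

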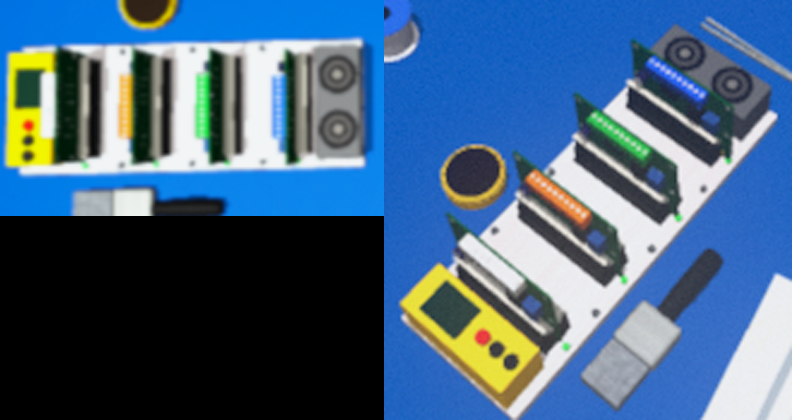

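The final picture shows all four boards upright and fully down in the order white, orange, green, blue outward from the controller. Each is centred along its slot with its block to the left, and the arm is clear.

```bash
python3 -c "
from cell import env
print(env.sign_off())"
```

```text
the job is handed in; nothing more can be done
None
```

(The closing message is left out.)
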